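# Stack washed serving boards crosswise to dry

### The job

The narrow wooden serving boards have been washed and must dry on the slatted trivet, stacked crosswise so that air gets between them. First slide the crooked board on the trivet, without lifting it, towards the straight one until the two lie parallel and side by side, 10 cm apart from centre line to centre line; leave the straight one where it is. Then take the two loose boards from the table and set them down (do not drop them) flat and square across both of these, one near each end of the lower boards, and leave everything else on the table alone.

Things in the scene. Friction and masses are not known exactly. Their poses are not given: they have to be found in the camera images.
- trivet: Dark wooden slatted trivet, fixed to the table. Five slats 260 mm long run along its x, each 22 mm wide and 10 mm thick, 40 mm apart centre to centre (182 mm over all in y), on two cross bars; the slats' tops are 20 mm above the table. Origin: centre of its underside on the table, z up.
- base_straight: The straight board, already lying on the trivet crosswise to its slats, about 60 mm from the trivet's middle towards one end (either end). Plain beech, 34 mm wide (x), 160 mm long (y), 18 mm thick (z), about 70 g; same as the other three boards. Origin: centre of its underside; z up.
- base_crooked: The crooked board, lying on the trivet's other half, too far from the straight board and 10 to 28 degrees askew. Plain beech, 34 mm wide (x), 160 mm long (y), 18 mm thick (z), about 70 g; same as the other three boards. Origin: centre of its underside; z up.
- loose_1: Loose board lying on the table to the left of the trivet (+y). Plain beech, 34 mm wide (x), 160 mm long (y), 18 mm thick (z), about 70 g; same as the other three boards. Origin: centre of its underside; z up.
- loose_2: The other loose board lying on the table to the left of the trivet. Plain beech, 34 mm wide (x), 160 mm long (y), 18 mm thick (z), about 70 g; same as the other three boards. Origin: centre of its underside; z up.
- mug: White mug, 72 mm across, 75 mm high, handle at its +y; bystander. Origin: centre of its underside.
- salt: Small white salt shaker with steel cap, 36 mm across, 65 mm high, standing between the trivet and the loose boards; bystander. Origin: centre of its underside.
- jar: Amber glass jar with white cap, 72 mm across, 100 mm high; bystander. Origin: centre of its underside.
- spoon: Spoon, 170 mm long along its x, lying on the table; bystander. Origin: its middle, at the underside.
- bottle_1: Clear water bottle with blue cap, 72 mm across, 230 mm high; bystander. Origin: centre of its underside.
- bottle_2: Second water bottle like the first; bystander. Origin: centre of its underside.
- carton: Yellow drink carton, 60 x 90 mm, 150 mm high; bystander. Origin: centre of its underside.
- bowl: Blue bowl, 130 mm across, 50 mm high; bystander. Origin: centre of its underside.
Mind the look-alikes: they are no part of the job. Leave any blue or pink look-alike of the loose_2 alone. Leave any yellow look-alike of the base_crooked alone.

How it is judged (in metres and radians):
On the way:
1. the crooked board has been slid parallel to the straight one, 80 to 120 mm from it, while both loose boards still lie on the table (horizontal distance between base_straight and base_crooked between 0.08 and 0.12 m and y of base_crooked in the frame of base_straight between -0.03 and 0.03 m and angle between the y axis of base_straight and the y axis of base_crooked, either way round below 0.17 rad and height (world z) of each of loose_1, loose_2 below 0.015 m), for 0.2 s.
At the end, for the whole second after the job is handed in: Lower boards parallel within 0.17 rad, 80-120 mm apart, level lengthwise within 30 mm. Both loose boards at rest, flat on both (underside 33-43 mm up), square within 0.2 rad, centres 25-85 mm from each lower centre line; one 25-85 mm to one end of the straight board's middle, one to the other (horizontal distance between base_straight and base_crooked between 0.08 and 0.12 m and y of base_crooked in the frame of base_straight between -0.03 and 0.03 m and angle between the y axis of base_straight and the y axis of base_crooked, either way round below 0.17 rad and height (world z) of loose_1 between 0.033 and 0.043 m and angle between each of loose_1, loose_2's own z axis and vertical below 0.1 rad and angle between the y axis of each of loose_1, loose_2 and the x axis of base_straight, either way round below 0.2 rad and linear speed of each of loose_1, loose_2 below 0.02 m/s and angular speed of each of loose_1, loose_2 below 0.2 rad/s and (x of loose_1 in the frame of base_straight between 0.025 and 0.085 m or x of loose_1 in the frame of base_straight between -0.085 and -0.025 m) and (x of loose_1 in the frame of base_crooked between 0.025 and 0.085 m or x of loose_1 in the frame of base_crooked between -0.085 and -0.025 m) and height (world z) of loose_2 between 0.033 and 0.043 m and (x of loose_2 in the frame of base_straight between 0.025 and 0.085 m or x of loose_2 in the frame of base_straight between -0.085 and -0.025 m) and (x of loose_2 in the frame of base_crooked between 0.025 and 0.085 m or x of loose_2 in the frame of base_crooked between -0.085 and -0.025 m) and ((y of loose_1 in the frame of base_straight between 0.025 and 0.085 m and y of loose_2 in the frame of base_straight between -0.085 and -0.025 m) or (y of loose_2 in the frame of base_straight between 0.025 and 0.085 m and y of loose_1 in the frame of base_straight between -0.085 and -0.025 m))); the robot touches nothing.
It fails at once if the crooked board is lifted more than 12 mm off the trivet or tipped (z of base_crooked in the frame of trivet above 0.032 m or angle between base_crooked's own z axis and vertical above 0.35 rad).
It fails at once if the straight board is moved more than 30 mm (distance of base_straight from where it was at the start of the episode above 0.03 m).
It fails at once if a loose board is dropped (falls freely at over 0.7 m/s, some 25 mm) ((linear speed of loose_1 above 0.7 m/s and contact force between the fingers and loose_1 below 0.05 N) or (linear speed of loose_2 above 0.7 m/s and contact force between the fingers and loose_2 below 0.05 N)).
It fails at once if a bystander is moved more than 30 mm (distance of any of salt, mug, jar, spoon, bottle_1, bottle_2, carton, bowl from where it was at the start of the episode above 0.03 m).
It also fails if it takes over 61 s, if anything falls off the work surface, if the arm or the gripper's body presses on something with over 40 N, if the wrist force passes 120 N, or if a joint passes its speed limit or range.

### The arm

A 6-joint arm with a two-finger parallel gripper is mounted at the origin on the work surface. World frame = base frame: x ahead of the robot, y to its left, z up, the work surface at z = 0. Lengths are in mm, angles in rad, forces in N, time in s.
With the tool pointing down it reaches from about 350 to 875 mm from the base axis. Payload 4.2 kg.
Tool frame: the origin (TCP) lies at the very end of the fingers, on their centre line; the grasp point (between the pads) lies 19 mm behind it; z points along the fingers, y is the line along which they close (so a half turn about z gives the same grasp; the last joint's range is limited). The gripper opens to 85 mm and grips with 20 to 120 N. Pads are 22 mm wide; open, the fingers measure 114 mm over their backs; the gripper's body (76 mm by 85 mm) begins 54 mm behind the grasp point. The pads swing forward as they close: fully open they stand 13 mm farther back than shut.
Start: joints at [-0.941, 0.385, 0.008, 0, -1.194, -0.259], TCP at [226.49, -582.496, 231.312] pointing down, gripper open.
Joint ranges: [-3.14, 3.14], [-1.21, 2.06], [-1.07, 1.41], [-3.16, 2.05], [-2.99, -0.16], [-3.1, 3.1]. Speed limits (rad/s): [2.79, 2.79, 3.14, 3.14, 3.14, 3.14].

### API

Orientations are given as a unit quaternion [x, y, z, w].
In Python, from bench import read_state, get_image, get_calibration, job_done gives the robot as it stands.
- The arm moves only by the shell command python3 -m creep 'ROWS'. ROWS is a JSON object of lists of equal length, an entry for each row: "translation": the shift along the world's x, y, z in cm, a list of three; "delta_rot": the turn, a rotation vector about the world's x, y, z in degrees, a list of three; "hand": the finger opening in cm, from 0 to 8.54. A call has 1 to 8 rows; each row is the pose to reach, as a shift and turn from the pose commanded when the call began; what a row does not reach only later rows make up. A row lasts 1/8 s, in which the tool goes at most 62.5 mm and 10.7 degrees, less where a joint would pass 70% of its speed; a pose out of reach is approached as far as the arm can. A call with a gripper value outside its range is refused whole. The fingers move at their own pace and stop on an object; the grip force is fixed at half the most. Time passes only in rows, so rows that repeat a pose let the fingers close. It gives the time, the measured TCP pose, the force, the opening and the grip force at its end, in the units of the state.
- read_state(): the state, without advancing time (a new reading comes with each control period).
- get_image(name): name is "scene" or "top" or "wrist"; returns (picture, depth): 480x640x3 uint8, red, green, blue; 480x640 float32, mm along the optical axis (not along the pixel's ray), 0 where there is no reading.
- get_calibration(name): a dict with "intrinsics" (3x3 intrinsics, pixels), "xyz" and "attitude" of the camera in the world. Camera axes: x right, y down, z forward; pixel columns grow to the right and rows downward; lengths in mm; the calibration is good to about 2 mm. A picture is of the moment at which its call begins: read the wrist's pose just before it. get_calibration takes no time and is no camera call; for the wrist camera it gives the pose at the moment of the call.
- job_done(): hands the job in; it is judged then, once.
The state is a dict: "clock": time; "joints": joint angles; "joint_vel": joint speeds; "joint_efforts": joint torques, N m; "position": TCP position; "ee_rot": TCP orientation; "contact_force": force on the tool from outside, world axes, zero at the start; "wrist_torque": the same for the moment, N m; "gripper_width": finger opening in mm; "grasp_force": force on a finger pad.
Only numpy, scipy, OpenCV 4.12 (cv2) and the standard library are available. Lean on these libraries where they do the work, as an engineer would, in place of code of your own. Each camera call takes 0.05 s, during which the arm holds its last target. There are 200 camera calls.

## Working session

There is one attempt and no reset: what is moved stays moved. The work goes in short steps, Python scripts to look and compute and a shell command to move; the robot and the scene stay as the last step left them, time stands still between calls to the robot, and variables do not carry over. Pictures are saved under pics/ and viewed, at most 10 in all, crops included, and the job is handed in when it is done.

```bash
mkdir -p pics; ls; python3 - <<'E'
from bench import *
import cv2,numpy as np
print(read_state())
for n in("top","scene"):
    im,d=get_image(n);cv2.imwrite(f"pics/{n}0.png",im[:,:,::-1]);np.savez(f"{n}0.npz",im=im,d=d)
    print(n,get_calibration(n))
E
```

```text
pics
{'clock': 0.0, 'joints': array([-9.41415734e-01,  3.85526353e-01,  6.61483795e-03, -4.63476875e-04,
       -1.19398978e+00, -2.58618487e-01]), 'joint_vel': array([-0.0008873 ,  0.00083072, -0.00041191,  0.0006594 ,  0.00073168,
        0.00066688]), 'joint_efforts': array([ 6.13780030e-04, -3.92289305e+01,  1.88396412e+01,  4.18592378e+00,
       -4.61705917e-03,  1.13764324e-05]), 'position': array([ 226.2610223 , -581.9803865 ,  230.24078164]), 'ee_rot': array([-1.84236933e-01,  9.82881274e-01,  1.04295593e-03, -2.57591587e-04]), 'contact_force': array([-0.10674834, -0.24275539, -0.35231727]), 'wrist_torque': array([-0.07500473,  0.03939543,  0.01890613]), 'grasp_force': 0.0, 'gripper_width': 85.24397219283213}
top {'intrinsics': array([[596.75187654,   0.        , 326.66582721],
       [  0.        , 596.75187654, 233.3017458 ],
       [  0.        ,   0.        ,   1.        ]]), 'xyz': array([ 455.93936349,  -33.97248387, 1772.50433125]), 'attitude': array([-0.70091291,  0.71251731, -0.02053924,  0.024866  ])}
scene {'intrinsics': array([[530.32722475,   0.        , 321.75539874],
       [  0.        , 530.32722475, 223.80520163],
       [  0.        ,   0.        ,   1.        ]]), 'xyz': array([1248.99300399, -682.48687496,  823.41845678]), 'attitude': array([ 0.83192552,  0.35204559, -0.16140078, -0.39738347])}
```

View pics/top0.png

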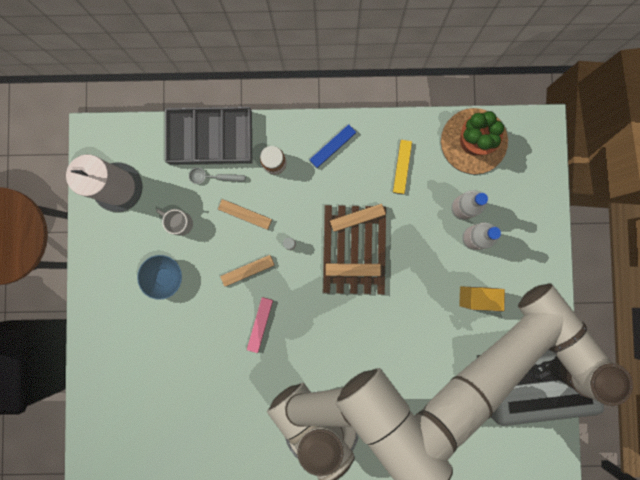

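View pics/scene0.png

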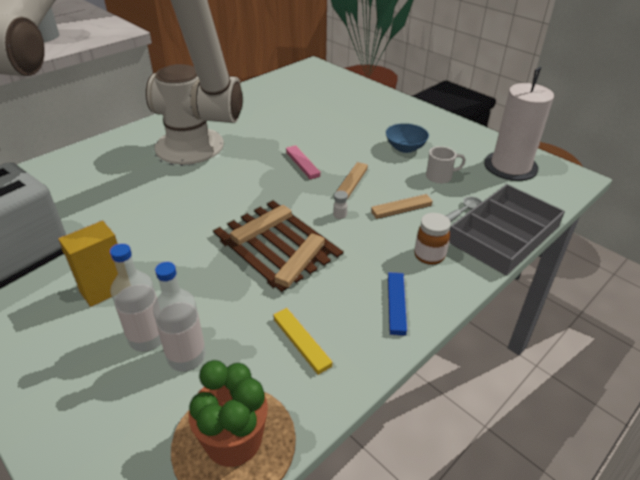

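The top view shows four beech boards. The crooked one is at (358,217) and the straight one at (353,270), both on the trivet. The loose ones are at (244,214) and (247,271). The blue (333,146), yellow (402,166) and pink (260,325) look-alikes are the wrong colour, and only the beech boards fit "plain beech". I'll measure from both views and confirm in a crop.

```bash
cat > h.py <<'E'
import numpy as np,cv2
from scipy.spatial.transform import Rotation as R
from bench import *
def world(d,c):
    K=c["intrinsics"];v,u=np.mgrid[:480,:640]
    p=np.stack([(u-K[0,2])/K[0,0]*d,(v-K[1,2])/K[1,1]*d,d],-1)
    return p@R.from_quat(c["attitude"]).as_matrix().T+c["xyz"]
def ray(px,c):
    r=np.linalg.inv(c["intrinsics"])@[*px,1.]
    return c["xyz"],R.from_quat(c["attitude"]).as_matrix()@r
def tri(px1,c1,px2,c2):
    (a,r),(b,s)=ray(px1,c1),ray(px2,c2)
    t=np.linalg.lstsq(np.stack([r,-s],1),b-a,rcond=None)[0]
    return (a+r*t[0]+b+s*t[1])/2,np.linalg.norm(a+r*t[0]-b-s*t[1])
def boards(im,d,c,lo=(10,70,110),hi=(20,190,255),xl=(300,800),yl=(-200,400),amin=120):
    h=cv2.cvtColor(im,cv2.COLOR_RGB2HSV);W=world(d,c)
    m=cv2.inRange(h,lo,hi)
    m[(W[...,0]<xl[0])|(W[...,0]>xl[1])|(W[...,1]<yl[0])|(W[...,1]>yl[1])|(W[...,2]>80)]=0
    m=cv2.morphologyEx(m,cv2.MORPH_OPEN,np.ones((3,3),np.uint8))
    n,l,s,ce=cv2.connectedComponentsWithStats(m);out=[]
    for i in range(1,n):
        if s[i,4]<amin: continue
        P=W[(l==i)&(d>0)];z=np.median(P[:,2]);T=P[np.abs(P[:,2]-z)<6]
        (cx,cy),(w,hh),a=cv2.minAreaRect(T[:,:2].astype(np.float32))
        if w>hh: a-=90   # long axis: along rect 'height' = a+90
        out.append(dict(px=ce[i].round(1),xy=np.round([cx,cy],1),z=round(float(z),1),L=round(max(w,hh)),w=round(min(w,hh)),ang=round((a+90)%180,1),n=int(s[i,4])))
    return out
E
python3 - <<'E'
from h import *
B={}
for n in("top","scene"):
    f=np.load(n+"0.npz");B[n]=boards(f["im"],f["d"],get_calibration(n))
    print(n,*B[n],sep="\n")
a,b=get_calibration("top"),get_calibration("scene")
for t in B["top"]:
    s=min(B["scene"],key=lambda s:np.hypot(*(s["xy"]-t["xy"])))
    p,e=tri(t["px"],a,s["px"],b);print(p.round(1),e.round(1))
f=np.load("top0.npz")
W=world(f["d"],a)
for nm,(u,v) in dict(salt=(287,242),mug=(176,221),jar=(272,157),tr1=(328,208),tr2=(326,292),tr3=(385,292),tr4=(384,208)).items(): print(nm,W[v,u].round(0))
cv2.imwrite("pics/crop.png",cv2.resize(f["im"][190:310,200:400,::-1],None,fx=4,fy=4,interpolation=cv2.INTER_CUBIC))
E
```

```text
top
{'px': array([244.5, 214. ]), 'xy': array([630.3, 218. ]), 'z': 18.9, 'L': 159, 'w': 33, 'ang': 66.8, 'n': 591}
{'px': array([357. , 217.1]), 'xy': array([ 612.9, -113.9]), 'z': 38.5, 'L': 159, 'w': 34, 'ang': 107.6, 'n': 669}
{'px': array([246.8, 270.3]), 'xy': array([463.9, 212.6]), 'z': 19.2, 'L': 159, 'w': 34, 'ang': 112.5, 'n': 612}
{'px': array([351.9, 269.3]), 'xy': array([461.1, -99. ]), 'z': 38.4, 'L': 157, 'w': 32, 'ang': 89.1, 'n': 681}
scene
{'px': array([353.2, 177.6]), 'xy': array([465.4, 214.4]), 'z': 19.1, 'L': 149, 'w': 33, 'ang': 112.0, 'n': 413}
{'px': array([401.3, 204.5]), 'xy': array([634.5, 216.5]), 'z': 18.8, 'L': 159, 'w': 35, 'ang': 66.4, 'n': 539}
{'px': array([261.6, 222.5]), 'xy': array([462.1, -99.6]), 'z': 38.7, 'L': 158, 'w': 39, 'ang': 88.3, 'n': 818}
{'px': array([300. , 258.1]), 'xy': array([ 614.7, -113.2]), 'z': 38.6, 'L': 165, 'w': 36, 'ang': 107.2, 'n': 992}
[630.6 218.4  14.1] 0.5
[ 614.  -113.9   31.5] 0.3
[465.5 214.   16.7] 4.5
[461.5 -96.3  32.4] 0.9
salt [543.  90.  64.]
mug [614. 425.   2.]
jar [782. 126. 103.]
tr1 [644. -29.  17.]
tr2 [397. -19.  25.]
tr3 [ 393. -194.   -3.]
tr4 [ 640. -194.   22.]
```

View pics/crop.png

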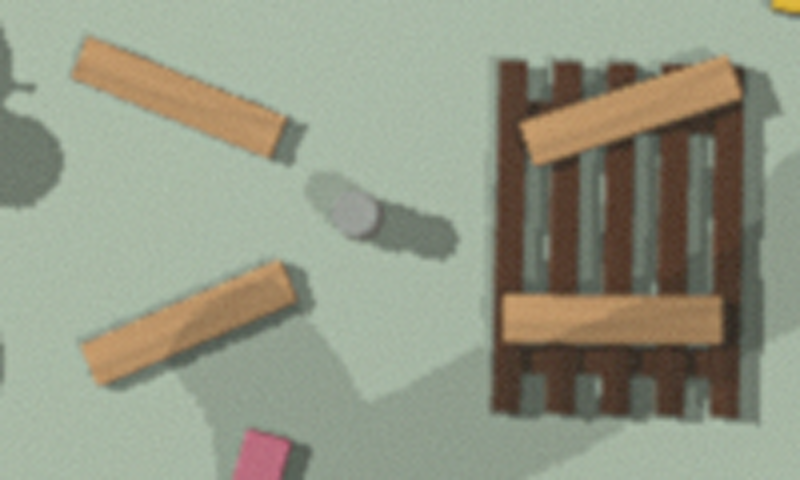

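The crop confirms it. The straight board's image position is about (353,270), lying across the slats, and the crooked board at (358,217) is about 18° askew. The two loose boards, at (244,214) and (247,271), are beech with the salt shaker beside them. Top heights of 38 and 19 mm and sizes of 159x33 mm match the text. I'll go to a hover over the crooked board by way of (300,-300).

```bash
python3 -m creep '{"translation":[[7.4,28.2,0],[7.4,28.2,0],[7.4,28.2,0],[7.4,28.2,0],[7.4,28.2,0],[38.7,46.9,-9],[38.7,46.9,-9],[38.7,46.9,-9]],"delta_rot":[[0,0,86.3],[0,0,86.3],[0,0,86.3],[0,0,86.3],[0,0,86.3],[0,0,86.3],[0,0,86.3],[0,0,86.3]],"hand":[8.5,8.5,8.5,8.5,8.5,8.5,8.5,8.5]}'; python3 -c "
from bench import *;print(read_state())"
```

```text
clock: 1.1
position: [458.0, -205.7, 186.0]
ee_rot: [0.807, -0.591, 0.0, -0.0]
contact_force: [0.3, -0.4, 0.1]
gripper_width: 85.1
grasp_force: 0.0
{'clock': 1.1, 'joints': array([-9.82577506e-02,  2.16556266e-01, -3.56115320e-01,  2.54441834e-05,
       -9.97777463e-01,  4.04808739e-01]), 'joint_vel': array([0.65787502, 0.57239525, 0.39900831, 0.00708224, 0.17710838,
       0.82685683]), 'joint_efforts': array([ -1.43750746, -31.43381238,  15.55508673,   3.52085039,
        -0.18356313,  -0.56712868]), 'position': array([ 458.01591554, -205.7299179 ,  186.04446899]), 'ee_rot': array([ 8.06779192e-01, -5.90853032e-01,  1.54916682e-04, -7.91550779e-05]), 'contact_force': array([ 0.27179478, -0.38727002,  0.14186133]), 'wrist_torque': array([-0.12383211, -0.03940403, -0.00708666]), 'grasp_force': 0.0, 'gripper_width': 85.06807696019544}
```

```bash
python3 -m creep '{"translation":[[0,0,0],[0,0,0]],"delta_rot":[[0,0,0],[0,0,0]],"hand":[8.5,8.5]}'
```

```text
clock: 1.35
position: [456.3, -206.9, 185.8]
ee_rot: [0.805, -0.593, -0.001, 0.0]
contact_force: [-0.1, -0.3, -0.1]
gripper_width: 85.0
grasp_force: 0.0
```

```bash
python3 -m creep '{"translation":[[15.7,9.3,-10],[15.7,9.3,-10],[15.7,9.3,-10],[15.7,9.3,-10],[15.7,9.3,-12],[15.7,9.3,-12]],"delta_rot":[[0,0,0],[0,0,0],[0,0,0],[0,0,0],[0,0,0],[0,0,0]],"hand":[8.5,8.5,8.5,8.5,8.5,8.5]}'
python3 - <<'E'
from h import *
print(read_state()["position"]);c=get_calibration("wrist");im,d=get_image("wrist")
cv2.imwrite("pics/w1.png",im[:,:,::-1]);print(c["xyz"])
print(*boards(im,d,c,amin=1500),sep="\n")
E
```

```text
clock: 2.1
position: [611.8, -115.2, 65.6]
ee_rot: [0.804, -0.594, -0.001, 0.001]
contact_force: [-0.0, 0.0, 0.6]
gripper_width: 85.1
grasp_force: 0.0
[ 611.84745095 -115.16084379   65.56194727]
[ 637.92886715 -195.66979481  208.10027121]
{'px': array([309.8, 260.6]), 'xy': array([ 615.3, -116.6]), 'z': 38.0, 'L': 160, 'w': 34, 'ang': 107.3, 'n': 15518}
{'px': array([562.4, 316. ]), 'xy': array([ 463. , -133.2]), 'z': 37.8, 'L': 94, 'w': 36, 'ang': 88.8, 'n': 8939}
```

View pics/w1.png

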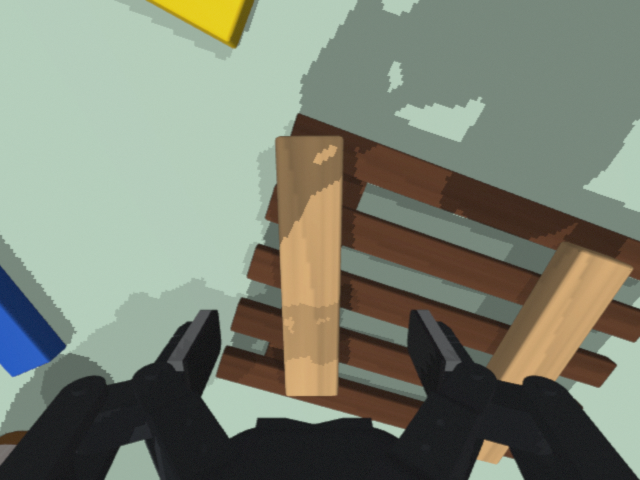

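The wrist view shows the crooked board (310,260) centred between the open fingers, with the straight board at right (560,320). The board is at (615,-117), its top at z = 38. That agrees with the first measurement, so I'll descend and grip.

```bash
python3 -m creep '{"translation":[[0.3,-0.1,-2.5],[0.3,-0.1,-4],[0.3,-0.1,-4],[0.3,-0.1,-4],[0.3,-0.1,-4],[0.3,-0.1,-4],[0.3,-0.1,-4],[0.3,-0.1,-4]],"delta_rot":[[0,0,0],[0,0,0],[0,0,0],[0,0,0],[0,0,0],[0,0,0],[0,0,0],[0,0,0]],"hand":[8.5,8.5,8.5,5,3,3,3,3]}'
```

```text
clock: 3.15
position: [617.4, -115.1, 27.3]
ee_rot: [0.805, -0.593, 0.001, -0.0]
contact_force: [-0.1, 1.8, 5.4]
gripper_width: 32.3
grasp_force: 61.8
```

```bash
python3 -m creep '{"translation":[[-0.7,0.2,0],[-1.4,0.4,0],[-2.1,0.6,0],[-2.8,0.8,0],[-3.5,1,0],[-4.2,1.2,0],[-4.9,1.4,0],[-5.4,1.6,0]],"delta_rot":[[0,0,-2.4],[0,0,-4.8],[0,0,-7.2],[0,0,-9.6],[0,0,-12],[0,0,-14.4],[0,0,-16.8],[0,0,-18.5]],"hand":[3,3,3,3,3,3,3,3]}'
python3 -m creep '{"translation":[[0,0,0],[0,0,0],[0,0,0],[0,0,0],[0,0,4],[0,0,8],[0,0,12],[0,0,12]],"delta_rot":[[0,0,0],[0,0,0],[0,0,0],[0,0,0],[0,0,0],[0,0,0],[0,0,0],[0,0,0]],"hand":[3,6,6,6,6,6,6,6]}'
python3 - <<'E'
from h import *
print(read_state()["position"]);c=get_calibration("wrist");im,d=get_image("wrist")
print(*boards(im,d,c,amin=1500),sep="\n")
c=get_calibration("top");im,d=get_image("top")
print(*boards(im,d,c,amin=100),sep="\n")
E
```

```text
clock: 4.15
position: [564.3, -99.2, 27.4]
ee_rot: [-0.699, 0.715, -0.001, 0.001]
contact_force: [2.0, -1.2, 4.5]
gripper_width: 32.2
grasp_force: 61.7
clock: 5.15
position: [564.8, -99.1, 149.8]
ee_rot: [-0.699, 0.715, -0.002, 0.003]
contact_force: [-0.2, 0.4, -0.2]
gripper_width: 60.0
grasp_force: 0.0
[564.7698266  -99.10528    149.83867432]
{'px': array([442.5, 224.6]), 'xy': array([ 463.4, -100.4]), 'z': 37.9, 'L': 158, 'w': 35, 'ang': 88.7, 'n': 8669}
{'px': array([316.6, 227.9]), 'xy': array([ 564.5, -100. ]), 'z': 38.0, 'L': 158, 'w': 34, 'ang': 88.6, 'n': 7901}
{'px': array([239.6, 211.9]), 'xy': array([636.1, 231.5]), 'z': 19.1, 'L': 129, 'w': 33, 'ang': 67.0, 'n': 469}
{'px': array([246.5, 270.5]), 'xy': array([463.7, 212.1]), 'z': 18.9, 'L': 159, 'w': 34, 'ang': 112.6, 'n': 611}
{'px': array([352.2, 269.3]), 'xy': array([462.6, -99.1]), 'z': 38.6, 'L': 157, 'w': 35, 'ang': 89.1, 'n': 692}
```

The slide worked: the lower boards are 101 mm apart and parallel, and the straight one hasn't moved. Next is loose board A at (632,218), angle 66.8°, so the tool turns by -22.3°.

```bash
python3 -m creep '{"translation":[[6.7,31.7,0],[6.7,31.7,0],[6.7,31.7,0],[6.7,31.7,0],[6.7,31.7,0],[6.7,31.7,0],[6.7,31.7,-6],[6.7,31.7,-6]],"delta_rot":[[0,0,-22.3],[0,0,-22.3],[0,0,-22.3],[0,0,-22.3],[0,0,-22.3],[0,0,-22.3],[0,0,-22.3],[0,0,-22.3]],"hand":[7.5,7.5,7.5,7.5,7.5,7.5,7.5,7.5]}'
python3 -m creep '{"translation":[[0,0,0]],"delta_rot":[[0,0,0]],"hand":[7.5]}'
python3 - <<'E'
from h import *
print(read_state()["position"]);c=get_calibration("wrist");im,d=get_image("wrist")
print(*boards(im,d,c,amin=1500),sep="\n")
E
```

```text
clock: 6.25
position: [625.3, 215.3, 79.8]
ee_rot: [-0.547, 0.837, 0.001, -0.007]
contact_force: [-0.5, 0.4, -0.3]
gripper_width: 75.4
grasp_force: 0.0
clock: 6.38
position: [630.4, 217.2, 87.1]
ee_rot: [-0.547, 0.837, -0.001, -0.0]
contact_force: [0.8, 0.0, 0.3]
gripper_width: 75.0
grasp_force: 0.0
[630.40806836 217.15273906  87.11796431]
{'px': array([547.6, 140.1]), 'xy': array([465.7, 210.6]), 'z': 18.0, 'L': 159, 'w': 35, 'ang': 112.3, 'n': 14580}
{'px': array([312.8, 244. ]), 'xy': array([632.2, 216.7]), 'z': 18.0, 'L': 158, 'w': 33, 'ang': 66.7, 'n': 10532}
```

```bash
python3 -m creep '{"translation":[[0.1,0,-4],[0.1,0,-6.5],[0.1,0,-8],[0.1,0,-8],[0.1,0,-8],[0.1,0,-8],[0.1,0,-8],[0.1,0,-8]],"delta_rot":[[0,0,0],[0,0,0],[0,0,0],[0,0,0],[0,0,0],[0,0,0],[0,0,0],[0,0,0]],"hand":[7.5,7.5,7.5,7.5,5,3,3,3]}'
python3 -m creep '{"translation":[[0,0,0],[0,0,0]],"delta_rot":[[0,0,0],[0,0,0]],"hand":[3,3]}'
```

```text
clock: 7.42
position: [631.7, 218.4, 8.0]
ee_rot: [-0.548, 0.837, -0.0, 0.001]
contact_force: [-0.7, -0.6, 5.8]
gripper_width: 32.0
grasp_force: 61.6
clock: 7.68
position: [631.7, 218.4, 8.0]
ee_rot: [-0.548, 0.837, -0.0, 0.001]
contact_force: [-1.0, 0.8, 6.5]
gripper_width: 32.0
grasp_force: 61.6
```

```bash
python3 -m creep '{"translation":[[0,0,3],[0,0,8],[0,0,14],[-11.9,-37.3,14],[-11.9,-37.3,14],[-11.9,-37.3,14],[-11.9,-37.3,14],[-11.9,-37.3,14]],"delta_rot":[[0,0,0],[0,0,0],[0,0,0],[0,0,-9],[0,0,-18],[0,0,-27],[0,0,-36],[0,0,-45]],"hand":[3,3,3,3,3,3,3,3]}'
python3 -m creep '{"translation":[[0,0,0],[0,0,0]],"delta_rot":[[0,0,0],[0,0,0]],"hand":[3,3]}'
```

```text
clock: 8.68
position: [534.5, -81.5, 146.2]
ee_rot: [-0.183, 0.983, 0.0, -0.0]
contact_force: [1.3, 0.5, -0.5]
gripper_width: 32.2
grasp_force: 61.0
clock: 8.93
position: [535.7, -80.1, 146.3]
ee_rot: [-0.185, 0.983, 0.0, 0.0]
contact_force: [1.0, 0.3, 0.1]
gripper_width: 32.3
grasp_force: 60.9
```

```bash
python3 -m creep '{"translation":[[-2.3,-7.5,0],[-2.3,-7.5,0],[-2.3,-7.5,0],[-2.3,-7.5,-3],[-2.3,-7.5,-6],[-2.3,-7.5,-8],[-2.3,-7.5,-9],[-2.3,-7.5,-9]],"delta_rot":[[0,0,-8],[0,0,-16],[0,0,-22.6],[0,0,-22.6],[0,0,-22.6],[0,0,-22.6],[0,0,-22.6],[0,0,-22.6]],"hand":[3,3,3,3,3,3,3,3]}'
python3 - <<'E'
from h import *
c=get_calibration("top");im,d=get_image("top")
print(read_state()["position"],*boards(im,d,c,amin=100),sep="\n")
c=get_calibration("wrist");im,d=get_image("wrist");cv2.imwrite("pics/w2.png",im[:,:,::-1])
E
```

```text
clock: 9.93
position: [513.0, -154.1, 55.9]
ee_rot: [0.01, 1.0, -0.0, -0.001]
contact_force: [-0.3, 0.2, -0.7]
gripper_width: 32.5
grasp_force: 60.9
[ 513.47839651 -154.32552532   56.61084621]
{'px': array([247. , 270.4]), 'xy': array([463. , 212.3]), 'z': 19.2, 'L': 159, 'w': 34, 'ang': 112.7, 'n': 618}
{'px': array([356.3, 270.8]), 'xy': array([ 459.6, -104.8]), 'z': 41.4, 'L': 145, 'w': 29, 'ang': 89.1, 'n': 573}
```

View pics/w2.png

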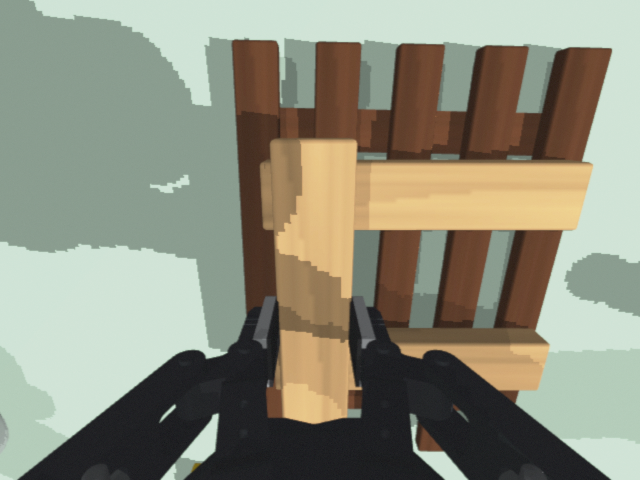

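The wrist view shows the held board (314,270) level and square across both lower boards (upper 430,195; lower 450,360) at their right end, about 10 mm up. I'll lower it the rest of the way.

```bash
python3 -m creep '{"translation":[[0,0,-0.4],[0,0,-0.7],[0,0,-0.9],[0,0,-1.0],[0,0,-1.0]],"delta_rot":[[0,0,0],[0,0,0],[0,0,0],[0,0,0],[0,0,0]],"hand":[3,3,3,3,3]}'
```

```text
clock: 10.65
position: [512.7, -154.9, 46.3]
ee_rot: [0.011, 1.0, -0.0, -0.0]
contact_force: [0.5, 0.7, -0.7]
gripper_width: 32.2
grasp_force: 60.9
```

```bash
python3 -m creep '{"translation":[[0,0,-0.1],[0,0,-0.15],[0,0,-0.15]],"delta_rot":[[0,0,0],[0,0,0],[0,0,0]],"hand":[3,3,3]}'
```

```text
clock: 11.02
position: [512.9, -154.9, 46.0]
ee_rot: [0.01, 1.0, -0.0, 0.0]
contact_force: [-2.4, 0.5, 6.1]
gripper_width: 32.0
grasp_force: 61.7
```

```bash
python3 -m creep '{"translation":[[0,0,0],[0,0,0],[0,0,0],[0,0,3],[0,0,8],[0,0,11],[-4.8,36.7,11],[-4.8,36.7,11]],"delta_rot":[[0,0,0],[0,0,0],[0,0,0],[0,0,0],[0,0,0],[0,0,8],[0,0,18],[0,0,28]],"hand":[5.5,5.5,5.5,5.5,5.5,6.5,7.5,7.5]}'
python3 -m creep '{"translation":[[0,0,0],[0,0,0]],"delta_rot":[[0,0,10],[0,0,20]],"hand":[7.5,7.5]}'
python3 - <<'E'
from h import *
print(read_state()["joints"])
c=get_calibration("scene");im,d=get_image("scene")
print(*boards(im,d,c,amin=100),sep="\n")
E
```

```text
clock: 12.02
position: [496.5, -30.1, 155.3]
ee_rot: [-0.233, 0.972, 0.0, 0.001]
contact_force: [0.4, 1.0, -0.4]
gripper_width: 74.8
grasp_force: 0.0
clock: 12.28
position: [496.4, -29.8, 154.9]
ee_rot: [-0.401, 0.916, 0.0, 0.0]
contact_force: [-0.6, -0.8, -0.2]
gripper_width: 74.9
grasp_force: 0.0
[ 2.67218119e-01  2.42987035e-01 -4.10047599e-01 -1.07118363e-05
 -9.17713640e-01 -1.01326781e+00]
{'px': array([353.2, 177.6]), 'xy': array([465.6, 214.3]), 'z': 18.9, 'L': 152, 'w': 34, 'ang': 112.4, 'n': 417}
{'px': array([274.7, 232.7]), 'xy': array([516.6, -94.6]), 'z': 40.5, 'L': 152, 'w': 149, 'ang': 1.6, 'n': 1987}
```

```bash
python3 -m creep '{"translation":[[-3.1,24.2,0],[-3.1,24.2,0],[-3.1,24.2,0],[-3.1,24.2,0],[-3.1,24.2,0],[-3.1,24.2,-3],[-3.1,24.2,-6],[-3.1,24.2,-6]],"delta_rot":[[0,0,10],[0,0,20],[0,0,30],[0,0,40],[0,0,50],[0,0,60],[0,0,65.1],[0,0,65.1]],"hand":[7.5,7.5,7.5,7.5,7.5,7.5,7.5,7.5]}'
python3 -m creep '{"translation":[[0,0,0]],"delta_rot":[[0,0,0]],"hand":[7.5]}'
python3 - <<'E'
from h import *
print(read_state()["position"]);c=get_calibration("wrist");im,d=get_image("wrist")
print(*boards(im,d,c,amin=1500),sep="\n")
E
```

```text
clock: 13.32
position: [464.3, 209.9, 92.9]
ee_rot: [0.828, -0.561, -0.001, 0.003]
contact_force: [0.1, 0.1, -0.5]
gripper_width: 74.9
grasp_force: 0.0
clock: 13.45
position: [466.3, 211.4, 95.8]
ee_rot: [0.828, -0.561, 0.0, -0.001]
contact_force: [-0.2, 0.3, 0.3]
gripper_width: 74.7
grasp_force: 0.0
[466.3237537  211.40776699  95.76393936]
{'px': array([314.8, 245.9]), 'xy': array([465.7, 210.8]), 'z': 18.0, 'L': 159, 'w': 33, 'ang': 112.3, 'n': 9191}
```

```bash
python3 -m creep '{"translation":[[0,0,-4],[0,0,-7],[0,0,-8.7],[0,0,-8.7],[0,0,-8.7],[0,0,-8.7],[0,0,-8.7],[0,0,-8.7]],"delta_rot":[[0,0,0.5],[0,0,0.5],[0,0,0.5],[0,0,0.5],[0,0,0.5],[0,0,0.5],[0,0,0.5],[0,0,0.5]],"hand":[7.5,7.5,7.5,7.5,5,3,3,3]}'
python3 -m creep '{"translation":[[0,0,0],[0,0,0]],"delta_rot":[[0,0,0],[0,0,0]],"hand":[3,3]}'
```

```text
clock: 14.5
position: [466.3, 211.6, 9.4]
ee_rot: [0.831, -0.556, 0.0, -0.001]
contact_force: [-1.4, 0.4, 5.8]
gripper_width: 31.9
grasp_force: 59.9
clock: 14.75
position: [466.3, 211.7, 9.4]
ee_rot: [0.831, -0.556, 0.0, -0.001]
contact_force: [-1.3, 0.4, 4.7]
gripper_width: 32.1
grasp_force: 59.9
```

```bash
python3 -m creep '{"translation":[[0,0,3],[0,0,8],[0,0,13],[4.9,-25.7,13],[4.9,-25.7,13],[4.9,-25.7,13],[4.9,-25.7,13],[4.9,-25.7,13]],"delta_rot":[[0,0,0],[0,0,0],[0,0,0],[0,0,10],[0,0,20],[0,0,30],[0,0,40],[0,0,50]],"hand":[3,3,3,3,3,3,3,3]}'
python3 -m creep '{"translation":[[0,0,0],[0,0,0],[0,0,0]],"delta_rot":[[0,0,8],[0,0,16.3],[0,0,16.3]],"hand":[3,3,3]}'
```

```text
clock: 15.75
position: [514.5, -48.0, 138.4]
ee_rot: [0.986, -0.165, 0.0, -0.0]
contact_force: [-0.1, 0.8, -0.4]
gripper_width: 32.0
grasp_force: 59.9
clock: 16.12
position: [514.4, -46.1, 138.2]
ee_rot: [1.0, -0.027, 0.0, -0.0]
contact_force: [-0.5, 0.6, -0.6]
gripper_width: 31.9
grasp_force: 59.9
```

```bash
python3 -m creep '{"translation":[[0,0.1,-3],[0,0.1,-6],[0,0.1,-7.5],[0,0.1,-8.1],[0,0.1,-8.1]],"delta_rot":[[0,0,1.8],[0,0,1.8],[0,0,1.8],[0,0,1.8],[0,0,1.8]],"hand":[3,3,3,3,3]}'
python3 - <<'E'
from h import *
c=get_calibration("wrist");im,d=get_image("wrist");cv2.imwrite("pics/w3.png",im[:,:,::-1])
E
```

```text
clock: 16.75
position: [515.0, -44.8, 57.2]
ee_rot: [1.0, -0.01, 0.0, 0.0]
contact_force: [0.6, -0.9, -0.5]
gripper_width: 31.8
grasp_force: 59.9
```

View pics/w3.png

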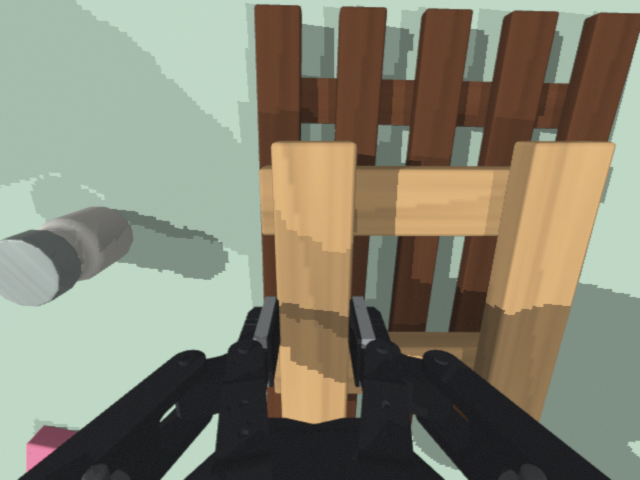

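The view shows the held board (314,270) square over both lower boards and parallel to the placed one (555,280), with the salt shaker clear at (60,250). I'll lower it.

```bash
python3 -m creep '{"translation":[[0,0,-0.4],[0,0,-0.7],[0,0,-0.9],[0,0,-1.0],[0,0,-1.0]],"delta_rot":[[0,0,0],[0,0,0],[0,0,0],[0,0,0],[0,0,0]],"hand":[3,3,3,3,3]}'
```

```text
clock: 17.42
position: [514.5, -44.9, 47.4]
ee_rot: [1.0, -0.01, -0.0, 0.0]
contact_force: [-2.0, 0.0, 4.4]
gripper_width: 31.7
grasp_force: 60.4
```

Contact. I'll release, rise and check.

```bash
python3 -m creep '{"translation":[[0,0,0],[0,0,0],[0,0,0],[0,0,3],[0,0,8],[0,0,15],[-8,6,20],[-8,6,20]],"delta_rot":[[0,0,0],[0,0,0],[0,0,0],[0,0,0],[0,0,0],[0,0,0],[0,0,0],[0,0,0]],"hand":[5.5,5.5,5.5,5.5,5.5,5.5,5.5,5.5]}'
python3 -m creep '{"translation":[[-6,20,0],[-6,20,0],[-6,20,0],[-6,20,0],[-6,20,0]],"delta_rot":[[0,0,0],[0,0,0],[0,0,0],[0,0,0],[0,0,0]],"hand":[5.5,5.5,5.5,5.5,5.5]}'
python3 - <<'E'
from h import *
c=get_calibration("scene");im,d=get_image("scene")
W=world(d,c);m=(W[...,2]>48)&(W[...,2]<64)&(abs(W[...,0]-514)<100)&(abs(W[...,1]+100)<90)
for s in(W[...,1]>-100,W[...,1]<=-100):
    P=W[m&s];print(np.median(P,0).round(1),cv2.minAreaRect(P[:,:2].astype(np.float32)))
cv2.imwrite("pics/end.png",im[:,:,::-1])
c=get_calibration("top");im,d=get_image("top");cv2.imwrite("pics/endtop.png",im[:,:,::-1])
E
```

```text
clock: 18.42
position: [433.7, 15.6, 248.2]
ee_rot: [1.0, -0.01, 0.001, -0.0]
contact_force: [0.6, 1.0, -0.7]
gripper_width: 54.7
grasp_force: 0.0
clock: 19.05
position: [374.0, 216.3, 246.7]
ee_rot: [1.0, -0.008, -0.0, 0.0]
contact_force: [-0.1, -0.7, -0.3]
gripper_width: 55.3
grasp_force: 0.0
[521.9 -47.2  56.9] ((513.7352294921875, -43.79633331298828), (39.23505783081055, 164.6178436279297), 88.99694061279297)
[ 519.9 -156.8   56.8] ((512.6719360351562, -153.92431640625), (36.5242805480957, 163.5365447998047), 89.23281860351562)
```

View pics/end.png

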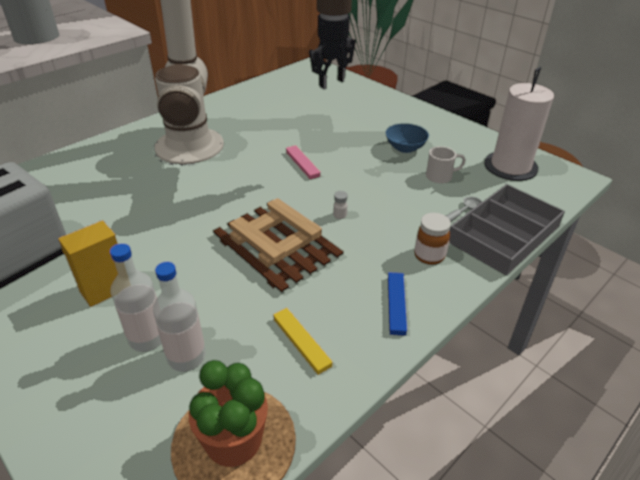

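The stack at (275,232) is complete: both upper boards lie flat (tops at 57 mm), square and 110 mm apart. The bystanders look undisturbed and the arm is clear.

```bash
python3 -c "
from bench import *;print(job_done())"
```

```text
the job is handed in; nothing more can be done
None
```

The job is handed in after about 19 s of robot time: the crooked board was slid parallel to the straight one (101 mm apart), and both loose boards were set flat and square across them, one near each end; the hand-in returned no verdict.

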